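# Sort the jeweller's bench into its trays

## Robot

A 6-joint arm with a two-finger parallel gripper is mounted at the origin on the work surface. World frame = base frame: x ahead of the robot, y to its left, z up, the work surface at z = 0. Lengths are in mm, angles in rad, forces in N, time in s.
With the tool pointing down it reaches from about 300 to 775 mm from the base axis. Payload 14.6 kg.
Tool frame: the origin (TCP) lies on the centre line of the jaws, within the pads' length; the fingertips stand 19 mm ahead of it and the grasp point (between the pads) is the TCP (bot.tip_reach is the distance from the TCP to the fingertips, in mm); z points along the fingers, y is the line along which they close (so a half turn about z gives the same grasp; the last joint's range is limited). The gripper opens to 85 mm and grips with 20 to 120 N. Pads are 22 mm wide; open, the fingers measure 114 mm over their backs; the gripper's body (76 mm by 85 mm) begins 54 mm behind the grasp point. The pads swing forward as they close: fully open they stand 13 mm farther back than shut.
Start: joints at [1.083, 0.3, 1.521, -0, 1.321, -0.067], TCP at [224.666, 502.011, 250.281] pointing down, gripper open.
Joint ranges: [-3.03, 3.03], [-0.79, 2.21], [0.23, 2.52], [-1.04, 4.18], [0, 3.07], [-2.55, 2.55]. Speed limits (rad/s): [2.22, 2.22, 2.57, 3.14, 3.14, 3.14].

## Interface

Orientations are given as a unit quaternion [w, x, y, z].
In Python, from rig import bot gives the robot as it stands. Calls block until the motion is done:
- bot.move_to(position, orientation): joint-space move of the TCP to a pose.
- bot.servo_line(position, attitude=None, speed=150, until_force=None): straight line of the TCP; attitude=None keeps the orientation; speed is the mean speed in mm/s. With until_force (N) it stops when the force on the tool has changed by that much, and returns True; else False.
- bot.move_joints(angles): joint-space move.
- bot.move_gripper(opening, grip_force=None): finger opening in mm; grip_force is the grip in N (None keeps the last); returns when the fingers have stopped.
- bot.dwell(seconds).
- bot.ik(position, orientation): joint angles nearest the present ones, or None.
- bot.read_state(): the state.
- bot.read_camera(name): name is "scene" or "side" or "wrist"; returns a dict with "image" (400x640x3 uint8, blue, green, red), "depth" (400x640 float32, mm along the optical axis (not along the pixel's ray), 0 where there is no reading), "fovy" (degrees; the focal length in pixels is half the picture's height over the tangent of half this angle, whatever the lens; pixels are square), "cx", "cy" (the principal point, pixels), "eye" and "attitude" of the camera in the world; the wrist camera has in their place "mount" (4x4, takes a point from camera to tool coordinates, whose origin is the TCP and whose axes are the flange's). Camera axes: x right, y down, z forward; pixel columns grow to the right and rows downward; lengths in mm; the calibration is good to about 2 mm. A picture is of the moment at which its call begins: read the wrist's pose just before it.
A pose or a line that the arm cannot do raises bot.MotionError and nothing moves.
- bot.finish_job(): hands the job in; it is judged then, once.
The state is a dict: "clock": time; "joint_positions": joint angles; "qvel": joint speeds; "effort": joint torques, N m; "ee_pos": TCP position; "tool_rot": TCP orientation; "ft_force": force on the tool from outside, world axes, zero at the start; "moment": the same for the moment, N m; "grip_width": finger opening in mm; "grip_force": force on a finger pad.
Only numpy, scipy, OpenCV 4.12 (cv2) and the standard library are available. Lean on these libraries where they do the work, as an engineer would, in place of code of your own. Each camera call takes 0.05 s, during which the arm holds its last target. There are 200 camera calls.

## Task

Clear the bench into the three low wooden trays: lay the two wooden ring clamps in the tray with two long bays, stand the two brass tube offcuts on end in the tray with two square bays, and stand the steel doming block, dished face up, in the small tray with the single bay. One thing to a bay, each resting flat on the tray's floor and let go; do not tip over the little glass jar.

Things in the scene. Friction and masses are not known exactly. Their poses are not given: they have to be found in the camera images.
- clamp_a: Wooden ring clamp lying on the bench: a bar of two pale wood halves with a bright steel band round the middle, dark jaw pads and a dark wooden wedge at its -x end. 114 mm long (own x) x 24 mm wide (own y) x 26 mm high, sides flat and parallel, 60 g. Origin: centre of the underside; z up. The two clamps are alike.
- clamp_b: Wooden ring clamp lying on the bench: a bar of two pale wood halves with a bright steel band round the middle, dark jaw pads and a dark wooden wedge at its -x end. 114 mm long (own x) x 24 mm wide (own y) x 26 mm high, sides flat and parallel, 60 g. Origin: centre of the underside; z up. The two clamps are alike.
- tube_a: Offcut of brass tube standing on end: outside diameter 40 mm, inside 33 mm, 28 mm high, 70 g. Origin: centre of the underside, z up along the tube's axis. The two offcuts are alike.
- tube_b: Offcut of brass tube standing on end: outside diameter 40 mm, inside 33 mm, 28 mm high, 70 g. Origin: centre of the underside, z up along the tube's axis. The two offcuts are alike.
- block: Steel doming block, a 40 mm cube with a round hollow (26 mm across, 9 mm deep) in its top face and dark round dishes on its sides; 0.35 to 0.6 kg. Origin: centre of the underside; axes square to the faces, z up.
- clamp_tray: Low wooden tray for the ring clamps, the largest: two long bays side by side, each 130 mm (tray x) x 56 mm (tray y) inside, their centres at tray y = +30.5 and -30.5 mm. Outside 140 x 127 mm. Floor 4 mm thick, rim and dividers 12 mm high and 5 mm thick. Screwed down. Origin: centre of the underside, on the bench top; z up. The tray stands at any of three places along the far side of the work area, turned a little.
- tube_tray: Low wooden tray for the tube offcuts: two square bays, each 60 x 60 mm inside, their centres at tray y = +32.5 and -32.5 mm. Outside 70 mm (tray x) x 135 mm (tray y). Floor 4 mm thick, rim and dividers 12 mm high and 5 mm thick. Screwed down. Origin: centre of the underside, on the bench top; z up. The tray stands at any of three places along the far side of the work area, turned a little.
- block_tray: Low wooden tray for the doming block, the smallest: one square bay 64 x 64 mm inside, centred. Outside 74 x 74 mm. Floor 4 mm thick, rim and dividers 12 mm high and 5 mm thick. Screwed down. Origin: centre of the underside, on the bench top; z up. The tray stands at any of three places along the far side of the work area, turned a little.
- jar: Little closed glass jar with a metal cap, 36 mm in diameter, 55 mm high, 90 g, a bystander on the robot's side of the loose things. Origin: centre of the underside; z up. Flat needle files (5 mm thick) and tweezers also lie between the things to sort; they do not matter.

How it is judged (in metres and radians):
At the end, for the whole second after the job is handed in: One clamp in each bay of the clamp tray, one tube in each bay of the tube tray, the block in its tray: each in its bay, within 15 mm of its middle along tray x (block also y), origin under 8 mm above the tray's underside (floor 4 mm), tilted under 0.12 rad, at rest (((x of clamp_a in the frame of clamp_tray between -0.015 and 0.015 m and y of clamp_a in the frame of clamp_tray between 0.01 and 0.055 m and x of clamp_b in the frame of clamp_tray between -0.015 and 0.015 m and y of clamp_b in the frame of clamp_tray between -0.055 and -0.01 m) or (x of clamp_a in the frame of clamp_tray between -0.015 and 0.015 m and y of clamp_a in the frame of clamp_tray between -0.055 and -0.01 m and x of clamp_b in the frame of clamp_tray between -0.015 and 0.015 m and y of clamp_b in the frame of clamp_tray between 0.01 and 0.055 m)) and ((x of tube_a in the frame of tube_tray between -0.015 and 0.015 m and y of tube_a in the frame of tube_tray between 0.01 and 0.055 m and x of tube_b in the frame of tube_tray between -0.015 and 0.015 m and y of tube_b in the frame of tube_tray between -0.055 and -0.01 m) or (x of tube_a in the frame of tube_tray between -0.015 and 0.015 m and y of tube_a in the frame of tube_tray between -0.055 and -0.01 m and x of tube_b in the frame of tube_tray between -0.015 and 0.015 m and y of tube_b in the frame of tube_tray between 0.01 and 0.055 m)) and x of block in the frame of block_tray between -0.015 and 0.015 m and y of block in the frame of block_tray between -0.015 and 0.015 m and z of each of clamp_a, clamp_b in the frame of clamp_tray below 0.008 m and angle between each of clamp_a, clamp_b, tube_a, tube_b, block's own z axis and vertical below 0.12 rad and linear speed of each of clamp_a, clamp_b, tube_a, tube_b, block below 0.02 m/s and angular speed of each of clamp_a, clamp_b, tube_a, tube_b, block below 0.2 rad/s and z of each of tube_a, tube_b in the frame of tube_tray below 0.008 m and z of block in the frame of block_tray below 0.008 m); the robot touches nothing.
It fails at once if the glass jar is tipped over (angle between jar's own z axis and vertical above 0.6 rad).
It also fails if it takes over 112 s, if anything falls off the work surface, if the arm or the gripper's body presses on something with over 40 N, if the wrist force passes 120 N, or if a joint passes its speed limit or range.

## Working session

There is one attempt and no reset: what is moved stays moved. The work goes in short steps, each a Python script; the robot and the scene stay as the last script left them, time stands still between calls to the robot, and variables do not carry over. Pictures are saved under pics/ and viewed, at most 14 in all, crops included, and the job is handed in when it is done.

```bash
ls; mkdir -p pics; cat > h.py <<'E'
import numpy as np, cv2, sys
from rig import bot
from scipy.spatial.transform import Rotation as R
def rot(q): return R.from_quat([q[1],q[2],q[3],q[0]]).as_matrix()
def f_of(c): return c["image"].shape[0]/2/np.tan(np.radians(c["fovy"])/2)
def grab(name):
    s=bot.read_state(); c=bot.read_camera(name)
    if name=="wrist":
        M=np.array(c["mount"]); T=np.eye(4); T[:3,:3]=rot(s["tool_rot"]); T[:3,3]=s["ee_pos"]; W=T@M
        c["Rw"],c["o"]=W[:3,:3],W[:3,3]
    else:
        a=np.array(c["attitude"]); c["Rw"]=a if a.shape==(3,3) else rot(a); c["o"]=np.array(c["eye"])
    return c
def cloud(c):
    f=f_of(c); d=c["depth"]; v,u=np.mgrid[:d.shape[0],:d.shape[1]]
    p=np.stack([(u-c["cx"])/f*d,(v-c["cy"])/f*d,d],-1)@c["Rw"].T+c["o"]; p[d==0]=np.nan
    return p
def ray(c,uv,z):
    f=f_of(c); uv=np.atleast_2d(uv).astype(float)
    r=np.c_[(uv[:,0]-c["cx"])/f,(uv[:,1]-c["cy"])/f,np.ones(len(uv))]@c["Rw"].T
    return c["o"]+r*((z-c["o"][2])/r[:,2])[:,None]
E
python3 - <<'E'
from h import *
for n in ["scene","side","wrist"]:
    c=grab(n); cv2.imwrite(f"pics/{n}0.png",c["image"]); print(n,c["fovy"],c["cx"],c["cy"],c["o"],c["Rw"][:,2],(c["depth"]>0).mean())
print(bot.read_state())
E
```

```text
pics
scene 43.30110636617057 322.7195170067913 197.6189042638328 [1129.40401974 -725.89680025  836.54270721] [-0.51696084  0.57687297 -0.63243108] 0.995859375
side 45.307788659683474 327.4727514691251 206.29731469241193 [442.98996161 813.92971478 706.47062204] [ 0.06615137 -0.77807464 -0.624679  ] 0.9960078125
wrist 70.1084546485723 317.35030844010487 196.75119344430715 [161.17877434 530.27437771 373.58367317] [ 0.25048334 -0.11234775 -0.96157999] 0.995875
{'clock': 0.15, 'joint_positions': array([ 1.08337750e+00,  3.00347744e-01,  1.52144323e+00,  2.91127453e-05,
        1.32069294e+00, -6.65997957e-02]), 'qvel': array([ 0.00027747, -0.00100312, -0.0007192 , -0.00060577,  0.00085672,
       -0.00031126]), 'effort': array([ 2.03070551e-03, -5.43666923e+01, -3.61886823e+01,  2.16573733e-05,
        3.17346276e-03, -5.33968876e-05]), 'ee_pos': array([224.60066716, 501.87395464, 249.84729417]), 'tool_rot': array([-1.35434328e-04,  2.08863910e-01,  9.77944614e-01, -4.24781686e-04]), 'ft_force': array([-0.48066442, -0.57117038,  0.14667626]), 'moment': array([0.01137064, 0.01760414, 0.00766676]), 'grip_force': 0.0, 'grip_width': 85.20264544469786}
```

View pics/scene0.png

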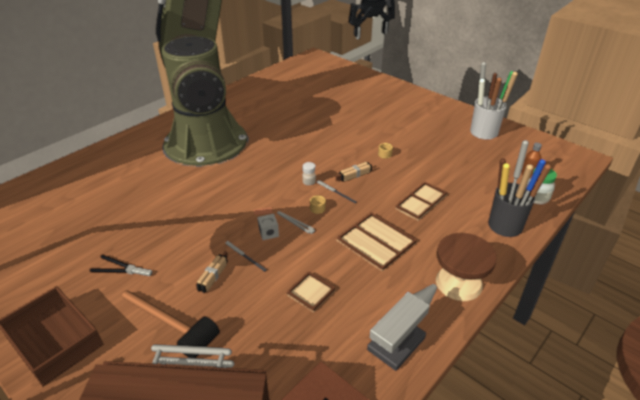

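View pics/side0.png

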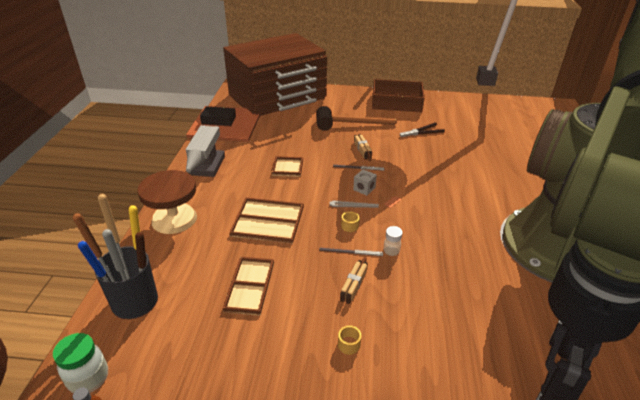

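The scene view shows the trays from left to right: block tray (313,291), clamp tray (377,240) and tube tray (423,200). The loose things are clamps (355,171) and (213,271), tubes (386,150) and (318,204), block (268,227) and jar (309,173). I'll get rough positions, then take one overhead wrist view.

```bash
python3 - <<'E'
from h import *
c=grab("scene"); P=cloud(c)
for n,(u,v) in dict(bt=(313,291),ct=(377,240),tt=(423,200),ca=(355,171),cb=(213,271),ta=(386,145),tb=(318,199),bl=(268,220),jar=(309,165)).items(): print(n,P[v,u].round(0))
q=bot.read_state()["tool_rot"]
for y in (-120,100):
    q=[0,0,1,0]
    for x,z in ((400,420),(400,380),(400,340)):
        print(y,x,z,bot.ik([x,y,z],q))
E
```

```text
bt [ 644. -214.    4.]
ct [655.  -5.  12.]
tt [650. 198.   7.]
ca [453. 160.  23.]
cb [ 459. -331.   26.]
ta [439. 322.  23.]
tb [452.  12.  14.]
bl [ 428. -140.   28.]
jar [369.  68.  52.]
-120 400 420 [-3.79210484e-01 -7.87153292e-02  1.55455503e+00 -4.44089210e-16
  1.66575295e+00 -1.95000681e+00]
-120 400 380 [-3.79210484e-01 -7.48341422e-02  1.64007378e+00 -4.44089210e-16
  1.57635302e+00 -1.95000681e+00]
-120 400 340 [-3.79210484e-01 -6.22767984e-02  1.71814909e+00 -4.44089210e-16
  1.48572036e+00 -1.95000681e+00]
100 400 420 [ 1.56093630e-01 -9.13032641e-02  1.56613401e+00 -4.44089210e-16
  1.66676190e+00 -1.41470270e+00]
100 400 380 [ 1.56093630e-01 -8.75106581e-02  1.65177649e+00 -4.44089210e-16
  1.57732683e+00 -1.41470270e+00]
100 400 340 [ 1.56093630e-01 -7.50090042e-02  1.73004401e+00 -4.44089210e-16
  1.48655765e+00 -1.41470270e+00]
```

```bash
python3 - <<'E'
from h import *
import pickle
print(bot.read_state()["clock"])
for i,y in enumerate((170,-190)):
    bot.move_to([450,y,310],[0,0,1,0]); c=grab("wrist"); pickle.dump(c,open(f"w{i}.pkl","wb")); cv2.imwrite(f"pics/w{i}.png",c["image"]); print(bot.read_state()["clock"],c["o"])
E
```

```text
0.2
1.75 [380.32084956 170.39922762 433.66602563]
3.15 [ 380.77856405 -189.37479449  433.80338203]
```

View pics/w0.png

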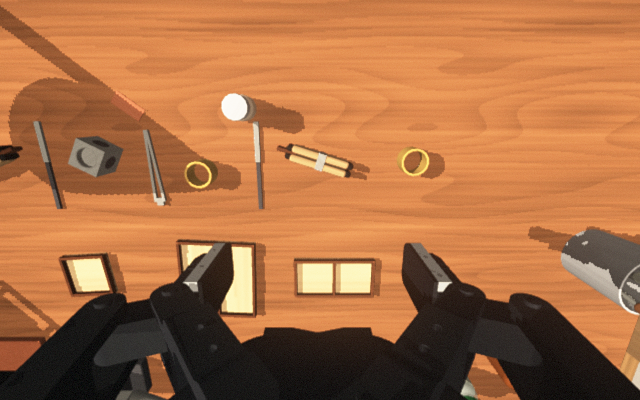

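View pics/w1.png

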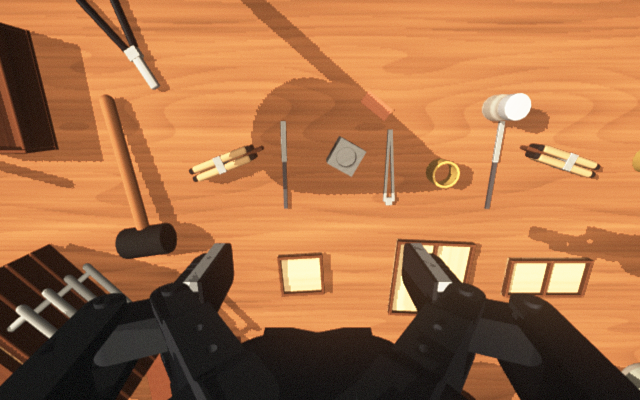

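w0 and w1 show everything clearly: image right is +y and down is +x. In w0 the jar is at (236,107), a tube at (199,174), a clamp at (320,160), the other tube at (413,161) and the tube tray at (335,277). In w1 a clamp is at (222,162), the block at (346,156), the block tray at (301,274) and the clamp tray at (433,275). Next I'll segment these by height and colour.

```bash
cat > seg.py <<'E'
from h import *
import pickle
W=[pickle.load(open(f"w{i}.pkl","rb")) for i in (0,1)]
C=[cloud(c) for c in W]
t=C[0][20:80,400:600]; print("table z",np.nanmedian(t[...,2]),np.nanstd(t[...,2]))
def box(i,u,v,zlo,zhi,hw,minz=None):
    P=C[i]; s=P[v-hw:v+hw,u-hw:u+hw].reshape(-1,3); m=(s[:,2]>zlo)&(s[:,2]<zhi); s=s[m]
    r=cv2.minAreaRect(s[:,:2].astype(np.float32)); return np.round(r[0],1),np.round(r[1],1),round(r[2],1),len(s),np.percentile(s[:,2],[5,50,95]).round(1)
for n,i,u,v,lo,hi,hw in [("clampA",0,320,160,14,32,42),("clampB",1,225,163,14,32,42),("tube0",0,199,174,18,34,24),("tube1",0,413,161,18,34,24),
  ("block",1,346,156,33,46,28),("jar",0,236,107,45,60,22)]:
    print(n,box(i,u,v,lo,hi,hw))
def tray(name,i,u,v,hw):   # pale floor and dark rim, by colour
    img=W[i]["image"]; hsv=cv2.cvtColor(img,cv2.COLOR_BGR2HSV)
    m=np.zeros(img.shape[:2],np.uint8); sub=(slice(v-hw,v+hw),slice(u-hw,u+hw)); h=hsv[sub]
    m[sub]=((h[...,2]>190)&(h[...,1]<125)&(h[...,0]>15)).astype(np.uint8)*255
    cs=cv2.findContours(m,cv2.RETR_EXTERNAL,cv2.CHAIN_APPROX_NONE)[0]
    for k in cs:
        if cv2.contourArea(k)<200: continue
        p=ray(W[i],k[:,0],4.)[:,:2].astype(np.float32); r=cv2.minAreaRect(p); print(name,np.round(r[0],1),np.round(r[1],1),round(r[2],1))
for a in [("bt",1,301,274,40),("ct",1,434,275,58),("ct",0,216,275,58),("tt",0,335,277,50),("tt",1,548,277,50),("bt",0,88,274,40)]: tray(*a)
c=grab("scene"); P=cloud(c); s=P.reshape(-1,3); s=s[(s[:,0]>570)&(s[:,0]<760)&(abs(s[:,1])<300)&(s[:,2]>25)]; print("tall near trays",len(s),s.min(0) if len(s) else "",s.max(0) if len(s) else "")
E
python3 seg.py
```

```text
table z 0.15336981930352067 0.8667262411063303
clampA (array([441.8, 167. ]), array([112.1,  24.4]), 72.8, 1139, array([19.5, 25.1, 27.1]))
clampB (array([ 445.9, -321.8]), array([ 24.3, 113.6]), 21.6, 1083, array([21.4, 25.1, 27.1]))
tube0 (array([462.5,  -1.7]), array([38.2, 39. ]), 81.7, 317, array([19.1, 27. , 29. ]))
tube1 (array([443.8, 309.7]), array([38.9, 38.5]), 4.1, 304, array([19.1, 27.3, 29. ]))
block (array([ 435.9, -149.3]), array([40., 40.]), 61.3, 581, array([37.5, 40. , 41.3]))
jar (array([369.6,  65.8]), array([32.2, 31.9]), 43.3, 586, array([51.9, 55. , 56.3]))
bt [ 641.7 -215.6] [60.9 63.7] 3.6
ct [621.   35.7] [52.2 66.7] 88.1
ct [653.7 -50.2] [130.9  40.6] 15.2
ct [652.   32.7] [ 52.9 127.9] 86.5
ct [597.  -38.3] [34.  65.5] 36.9
tt [647.6 166.4] [54.1 59.7] 0.1
tt [646.6 231.9] [56. 59.] 0.1
tt [646.5 235.4] [56.  53.3] 0.1
tt [646.7 169.8] [56.  54.3] 0.1
bt [ 642.  -218.9] [61.3 56.6] 3.4
tall near trays 0
```

```bash
python3 - <<'E'
from h import *
import pickle
bot.move_to([550,0,300],[0,0,1,0]); c=grab("wrist"); pickle.dump(c,open("w2.pkl","wb")); cv2.imwrite("pics/w2.png",cv2.resize(c["image"][100:300,100:540],None,fx=1.8,fy=1.8)); print(bot.read_state()["clock"])
P=cloud(c); z=P[...,2]
img=c["image"]; hsv=cv2.cvtColor(img,cv2.COLOR_BGR2HSV)
m=((hsv[...,2]<110)&(np.nan_to_num(z)<20)).astype(np.uint8)*255
for nm,xy in dict(bt=(642,-217),ct=(653,2),tt=(647,200)).items():
    near=(np.abs(P[...,0]-xy[0])<90)&(np.abs(P[...,1]-xy[1])<90)
    s=P[near&(z>8.5)&(z<16)]; r=cv2.minAreaRect(s[:,:2].astype(np.float32)); print(nm,"depth",np.round(r[0],1),np.round(r[1],1),round(r[2],2),len(s))
    mm=near&(hsv[...,2]>190)&(hsv[...,1]<125)&(hsv[...,0]>15)&(z<9)
    for k in cv2.findContours(mm.astype(np.uint8),cv2.RETR_EXTERNAL,cv2.CHAIN_APPROX_NONE)[0]:
        if cv2.contourArea(k)>300:
            p=ray(c,k[:,0],4.)[:,:2].astype(np.float32); r=cv2.minAreaRect(p); print("   floor",np.round(r[0],1),np.round(r[1],1),round(r[2],2))
E
```

```text
4.1167
bt depth [ 639.1 -215.8] [74.5 74.8] 3.21 669
   floor [ 641.  -217.7] [62.4 60.3] 2.97
ct depth [647.8   1.7] [127.  140.6] 87.46 1387
   floor [651.1  32.3] [ 55.6 128.8] 87.48
   floor [648.3 -28.7] [ 55.8 129.2] 87.51
tt depth [644.2 198.5] [ 70.9 135.7] 0.25 1051
   floor [645.9 233.2] [55.6 56.3] 0.06
   floor [646.8 167.5] [57.4 57.4] 0.08
```

View pics/w2.png

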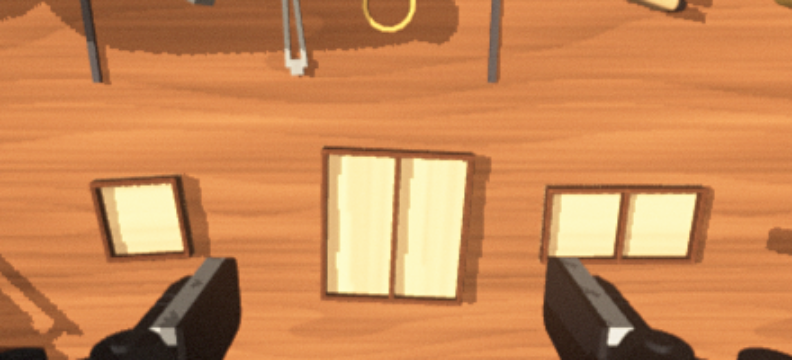

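Tray poses are good: clamp tray (649,1.8) at -2.5°, tube tray (645,199.5) at 0.2°, block tray (640,-216.5) at 3.1°. I also need the fingertip depth against opening, so that the tips stay above the rims.

```bash
cat >> h.py <<'E'
def quat(th): a=np.radians(th+90)/2; return [0,np.cos(a),np.sin(a),0]
def log(s): st=bot.read_state(); print(s,"t=%.1f"%st["clock"],"grip=%.1f/%.1fN"%(st["grip_width"],st["grip_force"]),"F",np.round(st["ft_force"],1),"p",np.round(st["ee_pos"],1))
E
python3 - <<'E'
from h import *
print(bot.tip_reach)
for o in (85,45,24):
    bot.move_gripper(o); s=bot.read_state(); c=grab("wrist"); P=cloud(c)
    T=(P-s["ee_pos"])@rot(s["tool_rot"]); m=(np.abs(T[...,0])<13)&(np.abs(T[...,1])<65)&(T[...,2]<80)&(T[...,2]>-30)
    y,z=T[m][:,1],T[m][:,2]; print(o,bot.tip_reach,m.sum(),"z max",np.percentile(z,[90,99]).round(1),"y",np.percentile(y,[1,99]).round(1))
log("")
E
```

```text
19.0
85 19.0 4060 z max [-0.9  5. ] y [-55.3  55.5]
45 19.0 3920 z max [ 6.7 14.9] y [-43.7  44. ]
24 19.0 3830 z max [ 6.9 14.7] y [-36.3  36.1]
 t=5.3 grip=23.9/0.0N F [ 0.4 -0.3 -0.4] p [550.   0. 300.]
```

```bash
cat >> h.py <<'E'
H=130
def pick(xy,th,z,op,force):
    bot.move_to([*xy,H],quat(th)); bot.move_gripper(op)
    hit=bot.servo_line([*xy,z],speed=140,until_force=10)
    bot.move_gripper(0,force); log(f"gripped hit={hit}")
    bot.servo_line([*xy,H],speed=180); log("lifted")
def place(xy,th,z,op):
    bot.move_to([*xy,H],quat(th)); bot.servo_line([*xy,z+15],speed=160)
    hit=bot.servo_line([*xy,z+2.5],speed=30,until_force=4); log(f"down hit={hit}")
    bot.move_gripper(op); bot.servo_line([*xy,H],speed=180); log("released")
E
python3 - <<'E'
from h import *
pick((441.8,167),-17.2,29,60,40); place((650.4,32.2),-92.5,29,40)
c=grab("scene"); cv2.imwrite("pics/s1.png",cv2.resize(c["image"][130:320,180:480],None,fx=2,fy=2))
E
```

```text
gripped hit=False t=8.9 grip=22.9/40.0N F [-1.  -0.4  6.3] p [442.2 167.1  29.7]
lifted t=9.7 grip=22.9/39.2N F [-0.8 -0.1 -0.3] p [441.3 166.9 129.1]
down hit=True t=11.7 grip=23.2/40.3N F [-1.1  0.4  4.4] p [650.8  32.3  33.5]
released t=12.7 grip=40.3/0.0N F [-0.  -0.3 -0.9] p [649.9  32.2 128.8]
```

View pics/s1.png

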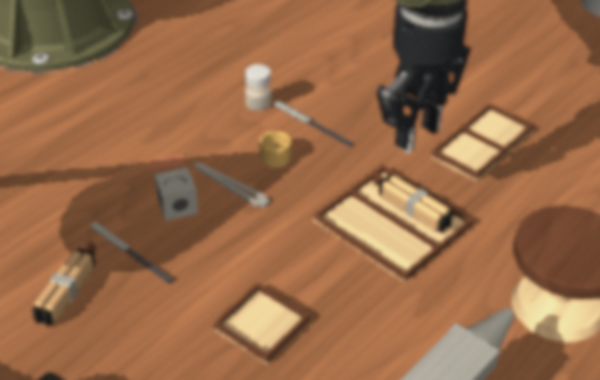

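The first clamp lies inside the +y bay at about (415,200) in the crop. On to the rest.

```bash
python3 - <<'E'
from h import *
pick((445.9,-321.8),21.6,29,60,40); place((647.8,-28.6),87.5,29,40)
pick((435.9,-149.3),-28.7,32,65,80); place((640,-216.5),3.1,32,58)
pick((462.5,-1.7),0,29,65,40); place((645.5,167),0.2,29,58)
pick((443.8,309.7),0,29,65,40); place((645.3,232.2),0.2,29,58)
bot.move_to([550,0,300],[0,0,1,0]); c=grab("wrist"); cv2.imwrite("pics/w3.png",cv2.resize(c["image"][100:300,100:540],None,fx=1.8,fy=1.8))
P=cloud(c); z=P[...,2]
for n,x,y,lo,hi in [("cA",650,32,24,36),("cB",648,-29,24,36),("bl",640,-216,38,50),("t0",645,167,24,36),("t1",645,232,24,36)]:
    s=P[(abs(P[...,0]-x)<65)&(abs(P[...,1]-y)<28)&(z>lo)&(z<hi)]; r=cv2.minAreaRect(s[:,:2].astype(np.float32)); print(n,np.round(r[0],1),np.round(r[1],1),round(r[2],1),np.percentile(s[:,2],[50,90]).round(1))
log("end")
E
```

```text
gripped hit=False t=16.7 grip=22.9/40.4N F [-1.5  0.6  7.3] p [ 446.3 -322.1   29.8]
lifted t=17.4 grip=23.3/39.6N F [ 0.4  0.  -1.5] p [ 445.5 -321.5  129. ]
down hit=True t=19.8 grip=23.2/40.7N F [0.1 0.2 5.5] p [648.2 -28.6  33.6]
released t=20.8 grip=39.9/0.0N F [-0.4  0.5  0.3] p [647.3 -28.6 128.8]
gripped hit=False t=23.9 grip=38.5/81.6N F [-1.   0.8  9.1] p [ 436.4 -149.5   33. ]
lifted t=24.6 grip=38.5/80.9N F [-0.4  1.3 -5.2] p [ 435.4 -149.1  129.1]
down hit=True t=26.5 grip=38.4/82.1N F [-0.4 -0.4  6.7] p [ 640.4 -216.7   37.1]
released t=27.5 grip=58.3/0.0N F [ 0.4  0.2 -1.3] p [ 639.5 -216.3  128.8]
gripped hit=False t=30.1 grip=38.3/39.2N F [-2.6  0.2  8.6] p [463.   -1.7  30. ]
lifted t=30.8 grip=38.0/40.2N F [-0.4 -0.8 -1.8] p [462.1  -1.7 129.2]
down hit=True t=32.8 grip=38.4/40.8N F [-1.1 -0.5  6.1] p [645.9 167.1  34.1]
released t=33.9 grip=57.9/0.0N F [ 0.2  0.2 -0.5] p [645.  166.9 128.8]
gripped hit=False t=36.3 grip=38.1/39.8N F [-1.7 -0.7  6.8] p [444.2 310.   30.1]
lifted t=37.0 grip=38.2/40.2N F [ 0.8  0.5 -1. ] p [443.4 309.4 129. ]
down hit=True t=39.0 grip=37.8/40.8N F [-1.2  0.6  5.6] p [645.7 232.3  34.1]
released t=40.0 grip=58.2/0.0N F [-0.3  0.1 -1.1] p [644.8 232.  128.7]
cA [648.5  33. ] [ 24.4 112.2] 87.4 [29.3 30.7]
cB [648.5 -28.1] [ 24.2 111.6] 87.6 [29.2 30.7]
bl [ 640.2 -216. ] [40.9 41.1] 2.7 [43.7 44.8]
t0 [645. 166.] [39.4 38.9] 87.1 [31.2 32.8]
t1 [644.7 232.2] [39.2 38.5] 1.1 [31.1 32.7]
end t=41.7 grip=58.4/0.0N F [0.2 0.1 0.1] p [5.501e+02 3.000e-01 2.994e+02]
```

View pics/w3.png

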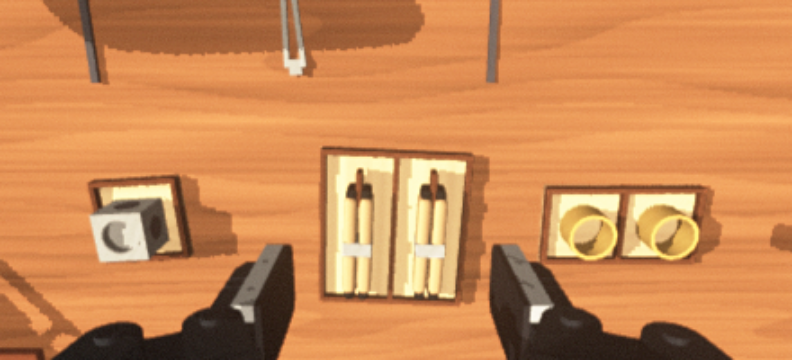

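All five are seated: clamps at (357,240) and (430,240), block dish-up at (125,230), tubes at (590,230) and (668,230), tops at floor height plus their own height. The steel bands look off-centre, so I'll check the clamp's middle before handing in.

```bash
python3 - <<'E'
from h import *
c=grab("wrist"); print(ray(c,[(100+357/1.8,100+250/1.8),(100+430/1.8,100+251/1.8)],31).round(1))
print(ray(c,[(100+357/1.8,100+190/1.8),(100+357/1.8,100+295/1.8)],30).round(1))
s=cloud(grab("scene")).reshape(-1,3); j=s[(np.hypot(s[:,0]-369,s[:,1]-66)<30)&(s[:,2]>45)]; print("jar top",len(j),j.mean(0).round(0))
E
```

```text
[[657.9 -27.9  31. ]
 [658.7  32.7  31. ]]
[[606.  -27.1  30. ]
 [700.  -28.7  30. ]]
jar top 98 [372.  61.  52.]
```

Both readings pass: the overall middle is within 1 mm of the bay centre and the band is about 9 mm off, inside the 15 mm limit. The jar is still standing, so I'm handing in.

```bash
python3 -c "
from rig import bot
print(bot.finish_job())"
```

```text
the job is handed in; nothing more can be done
None
```

I handed the job in at about 42 s; the last camera check showed both clamps, both tubes and the doming block (dished face up) resting flat in their bays and let go, with the jar upright, but the judge returned no verdict.

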